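# Fill the empty pockets of the forging shop's loading plate

## Robot

A 6-joint arm with a two-finger parallel gripper is mounted at the origin on the work surface. World frame = base frame: x ahead of the robot, y to its left, z up, the work surface at z = 0. Lengths are in m, angles in degrees, forces in N, time in s.
With the tool pointing down it reaches from about 0.4 to 0.825 m from the base axis. Payload 7 kg.
Tool frame: the origin (TCP) lies at the very end of the fingers, on their centre line; the grasp point (between the pads) lies 19 mm behind it; z points along the fingers, x is the direction in which the jaws open and shut, and the axes are right-handed (so a half turn about z gives the same grasp; the last joint's range is limited). The gripper opens to 88 mm and grips with 3 to 60 N. Pads are 19 mm wide; open, the fingers measure 130 mm over their backs; the gripper's body (78 mm by 193 mm) begins 47 mm behind the grasp point.
Start: joints at [81.881, 20.546, 0.682, 0, -70.136, -16.507], TCP at [0.281, 0.614, 0.227] pointing down, gripper open.
Joint ranges: [-176.03, 176.03], [-82.01, 121.73], [-58.28, 71.71], [-173.87, 95.51], [-174.79, -0.11], [-173.66, 173.66]. Speed limits (degrees/s): [136.94, 136.94, 172.46, 180, 180, 180].

## Interface

Orientations are given as [roll, pitch, yaw] about the fixed x, y, z axes, in that order (R = Rz(yaw) Ry(pitch) Rx(roll)).
In Python, from plant import get_state, optics, order, finder gives the robot as it stands.
- The arm moves only by the shell command python3 -m crank 'ROWS' [FORCE]. ROWS is JSON, a list of rows, each an object of numbers: "dx", "dy", "dz": the shift along the tool's x, y, z in mm; "wx", "wy", "wz": the turn, a rotation vector about the tool's x, y, z in degrees; "hand": the opening in per cent of the stroke, from 0 (shut) to 100 (fully open). A call has 1 to 10 rows; each row shifts and turns the commanded pose from where the row before left it, along the tool's axes as they then stand; what a row does not reach is not made up. A row lasts 1/8 s, in which the tool goes at most 62.5 mm and 10.7 degrees, less where a joint would pass 70% of its speed; a pose out of reach is approached as far as the arm can. A call is refused whole if a number of a shift passes 62.5 or a number of a turn 10.7, either way. A call with a gripper value outside its range is refused whole. The fingers move at their own pace and stop on an object; FORCE is the grip in N (left out, the last holds). Time passes only in rows, so rows that do not move let the fingers close. It gives the time, the measured TCP pose, the force and the opening at its end, in the units of the state.
- get_state(): the state, without advancing time (a new reading comes with each control period).
- optics.capture(name): name is "scene" or "top" or "wrist"; returns the picture (384x512x3 uint8, blue, green, red); there is no depth.
- optics.calibration(name): a dict with "intrinsics" (3x3 intrinsics, pixels), "R" (3x3) and "t" (3): a world point X has camera coordinates R X + t; the wrist camera has in their place "T_tool_cam" (4x4, takes a point from camera to tool coordinates, whose origin is the TCP and whose axes are the tool frame's). Camera axes: x right, y down, z forward; pixel columns grow to the right and rows downward; lengths in m; the calibration is good to about 2 mm. A picture is of the moment at which its call begins: read the wrist's pose just before it. calibration takes no time and is no camera call.
- order.close_job(): hands the job in, once; it reports no verdict.
Trained networks look in the newest picture that a camera, given by its name, has taken for a name from the list of things; names that differ only in an ending like _2 or _b are one class to them, and where a whole thing is asked for, a point or a joint stands for the part that bears it (a point fixed in the world has none). Each returns a list of dicts, best first, with "conf" (0 to 1); they miss things now and then, are a little off and sometimes report something else, mostly with a low value. They report only what shows in the picture. A call takes as long as a camera call. They do not tell look-alikes from the thing itself.
- finder.masks_of(thing, camera): "mask" (384x512 bool, what is visible of it) and "rect" ([centre column, centre row, width, height] in pixels, round what is visible of it).
- finder.place_of(thing, camera): "centre" ([column, row] in pixels: a listed point, or the origin of a listed thing).
The state is a dict: "time_s": time; "joints": joint angles; "qd": joint speeds; "joint_torque": joint torques, N m; "tcp_pos": TCP position; "eef_rot": TCP orientation; "contact_force": force on the tool from outside, world axes, zero at the start; "moment": the same for the moment, N m; "gripper_width": finger opening in m.
Only numpy, scipy, OpenCV 4.12 (cv2) and the standard library are available. Lean on these libraries where they do the work, as an engineer would, in place of code of your own. Each camera call takes 0.05 s, during which the arm holds its last target.

## Task

Lift the loose cover off the loading plate by its knob and set it down gently, upright, on the clear bench beside the plate. Then slide the two spare slugs, without lifting them off the plate, into the two pockets that turn out to be empty, so that every pocket holds one slug lying flat on its floor. Leave the slugs that are already seated, and everything else on the bench and plate, where they are.

Things in the scene. Friction and masses are not known exactly. Their poses are not given: they have to be found in the camera images.
- plate: Thick dark steel loading plate fixed on the bench, 260 (x) x 380 (y) x 24 mm high; origin at the centre of its underside, z up. Its front part (its own -x side) is a plain flat apron; a row of four round pockets lies along its y at x = +55 mm. The top is 24 mm above the bench
- plate_hole0 (a point): Centre of the mouth of pocket 0 (at y = -99 mm on the plate), level with the plate's top. Pocket: round, 56 mm across, 10 mm deep, flat floor, 66 mm from its neighbour; it is filled if a slug stands in it
- plate_hole1 (a point): Centre of the mouth of pocket 1 (at y = -33 mm on the plate), level with the plate's top. Pocket: round, 56 mm across, 10 mm deep, flat floor, 66 mm from its neighbour; it is filled if a slug stands in it
- plate_hole2 (a point): Centre of the mouth of pocket 2 (at y = 33 mm on the plate), level with the plate's top. Pocket: round, 56 mm across, 10 mm deep, flat floor, 66 mm from its neighbour; it is filled if a slug stands in it
- plate_hole3 (a point): Centre of the mouth of pocket 3 (at y = 99 mm on the plate), level with the plate's top. Pocket: round, 56 mm across, 10 mm deep, flat floor, 66 mm from its neighbour; it is filled if a slug stands in it
- slug1_mid (a point): Plain steel slug, an upright disc 46 mm across and 22 mm high, 0.29 kg; the point is its centre, half-way up. It starts in one of the four pockets (which one varies), where it stands 12 mm above the plate's top
- slug2_mid (a point): Plain steel slug, an upright disc 46 mm across and 22 mm high, 0.29 kg; the point is its centre, half-way up. It starts in one of the four pockets (which one varies), where it stands 12 mm above the plate's top
- slug3_mid (a point): Spare steel slug, an upright disc 46 mm across and 22 mm high, 0.29 kg; the point is its centre, half-way up. It starts standing loose on the plate's apron, in front of the pockets, on the -y half
- slug4_mid (a point): Spare steel slug, an upright disc 46 mm across and 22 mm high, 0.29 kg; the point is its centre, half-way up. It starts standing loose on the plate's apron, in front of the pockets, on the +y half
- cover_knob (a point): Knob of the loose sheet-metal cover that stands over the row of pockets and hides it: an inverted box 80 (x) x 270 (y) x 40 mm high, 3 mm wall, open below, 0.35 kg. The knob is an upright wooden cylinder 24 mm across and 34 mm high in the middle of the cover's top; the point is on its axis, 20 mm above the cover's top, 60 mm above the cover's lower rim. x and y as the cover's sides, z up
- nut: Hexagon nut, 36 mm across flats, 20 mm high, lying on the plate near its +y end, beside the cover; origin under its centre; bystander
- punch: Round steel punch, 28 mm across, 45 mm high, standing on the plate near its -y end, beside the cover; origin under its centre; bystander
- hammer: Hammer about 300 mm long lying on the bench at the right; bystander
- collar: Dark steel collar, 90 mm outside, 56 mm bore, 30 mm high, on the bench at the right; bystander
- wrench: Wrench lying on the bench at the far left; bystander
- tin: Grey can, 72 mm across, 100 mm high, standing on the bench at the far left; origin under its centre; bystander. The bench left of the plate (+y), nearer the robot than this can and the wrench, is clear: about x 0.36 to 0.58 m, y 0.25 to 0.55 m
Things that resemble listed ones, but are neither listed nor needed, are in the scene too. What is shaped like the part that bears slug3_mid but black or orange is not meant.

How it is judged:
By the outcome, as a careful person would: the job done as asked, in the order asked, and still so for the second after the job is handed in, with the robot touching nothing.
It also fails if it takes over 70 s, if anything falls off the work surface, if the arm or the gripper's body presses on something with over 40 N, if the wrist force passes 120 N, or if a joint passes its speed limit or range.

## Working session

There is one attempt and no reset: what is moved stays moved. The work goes in short steps, Python scripts to look and compute and a shell command to move; the robot and the scene stay as the last step left them, time stands still between calls to the robot, and variables do not carry over. Pictures are saved under pics/ and viewed, and the job is handed in when it is done.

```bash
mkdir -p pics; ls
python3 - <<'E'
from plant import get_state, optics, order, finder
import cv2
for c in ["scene","top","wrist"]:
    im=optics.capture(c); cv2.imwrite(f"pics/a_{c}.png",im)
    k=optics.calibration(c); print(c,{a:b.round(4).tolist() if hasattr(b,'round') else b for a,b in k.items()})
print(get_state())
E
```

```text
pics
scene {'intrinsics': [[465.1267, 0.0, 258.9725], [0.0, 465.1267, 185.1352], [0.0, 0.0, 1.0]], 'R': [[-0.6726, 0.7399, -0.0054], [0.6449, 0.5826, -0.4947], [-0.3629, -0.3363, -0.869]], 't': [0.3858, -0.3031, 1.5734]}
top {'intrinsics': [[432.2394, 0.0, 248.5716], [0.0, 432.2394, 200.4575], [0.0, 0.0, 1.0]], 'R': [[-0.0093, -0.9999, 0.0109], [-0.9832, 0.0072, -0.1822], [0.1821, -0.0124, -0.9832]], 't': [-0.0396, 0.5212, 1.5189]}
wrist {'intrinsics': [[274.4903, 0.0, 257.0288], [0.0, 274.4903, 187.8845], [0.0, 0.0, 1.0]], 'T_tool_cam': [[1.0, -0.0, -0.0002, 0.0006], [0.0001, 0.9528, 0.3036, -0.0811], [0.0002, -0.3036, 0.9528, -0.1578], [0.0, 0.0, 0.0, 1.0]]}
{'time_s': 0.15, 'joints': array([ 8.18820232e+01,  2.05820685e+01,  6.46148728e-01, -1.53736756e-02,
       -7.01353423e+01, -1.65067855e+01]), 'qd': array([ 0.04044675, -0.12374732,  0.13784848,  0.01590778, -0.01708671,
       -0.04397824]), 'joint_torque': array([-7.02271536e-04, -5.83274925e+01,  2.93290830e+01,  7.00110063e+00,
        8.75290629e-03, -1.05707722e-04]), 'tcp_pos': array([0.2811226 , 0.61327   , 0.22583735]), 'eef_rot': array([-1.79993609e+02, -7.24320578e-02, -1.14629999e+02]), 'contact_force': array([ 0.53103729, -0.14537845,  0.24850643]), 'moment': array([ 0.03392861, -0.01489949, -0.03427484]), 'gripper_width': 0.08758291542650842}
```

View pics/a_scene.png

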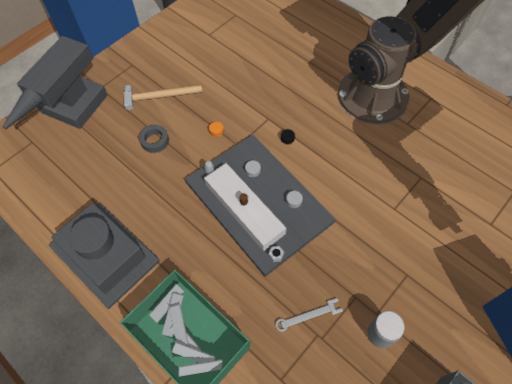

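View pics/a_top.png

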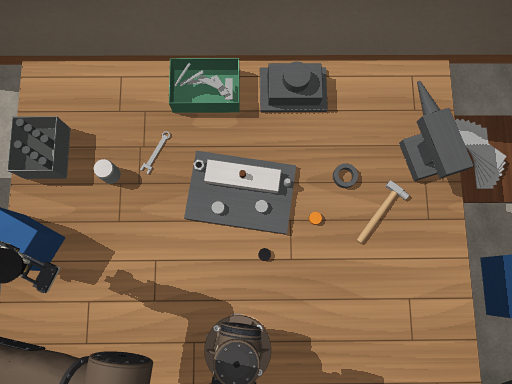

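View pics/a_wrist.png

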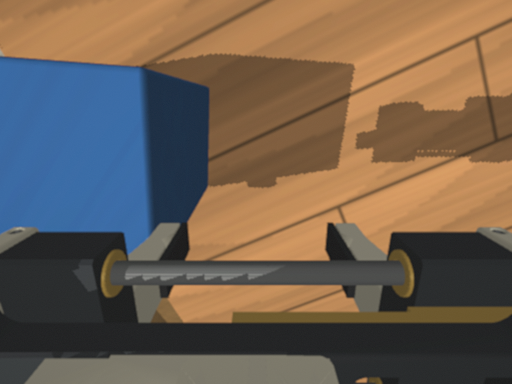

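The scene view shows the cover at (245,205) with its knob at (243,200), and grey slugs on the apron at (253,169) and (294,200). The look-alikes are orange (216,129) and black (288,136). In the top view the knob is at (242,173), the slugs at (218,208) and (262,206), with orange at (316,218) and black at (264,254) off the plate.

```bash
cat > h.py <<'E'
import numpy as np, cv2
from scipy.spatial.transform import Rotation as Rn
from plant import get_state, optics, order, finder
def cam(c,st=None):
    k=optics.calibration(c)
    if c=="wrist":
        st=st or get_state()
        T=np.eye(4);T[:3,:3]=Rn.from_euler('xyz',st['eef_rot'],degrees=True).as_matrix();T[:3,3]=st['tcp_pos']
        C=np.linalg.inv(T@np.array(k['T_tool_cam']));return np.array(k['intrinsics']),C[:3,:3],C[:3,3]
    return np.array(k['intrinsics']),np.array(k['R']),np.array(k['t'])
def onz(c,px,z,C=None):
    K,R,t=C or cam(c); d=R.T@np.linalg.inv(K)@np.array([px[0],px[1],1.]); o=-R.T@t
    return o+d*(z-o[2])/d[2]
def proj(c,X,C=None):
    K,R,t=C or cam(c); p=K@(R@np.asarray(X,float)+t); return p[:2]/p[2]
def tri(p1,p2,c1="scene",c2="top"):
    P=[cam(c)[0]@np.c_[cam(c)[1],cam(c)[2]] for c in(c1,c2)]
    X=cv2.triangulatePoints(P[0],P[1],np.array(p1,float),np.array(p2,float));return (X[:3]/X[3]).ravel()
E
python3 - <<'E'
from h import *
optics.capture("scene");optics.capture("top")
for n,z in [("plate",0),("cover_knob",.084),("slug3_mid",.035),("nut",.024),("punch",.024)]:
  for c in("scene","top"):
    for r in finder.place_of(n,c)[:4]: print(n,c,np.round(r['conf'],2),np.round(r['centre'],1),onz(c,r['centre'],z).round(4))
E
```

```text
plate scene 0.3 [381.5 332.8] [0.6279 0.4719 0.    ]
plate scene 0.28 [251.3 216.5] [0.6092 0.0023 0.    ]
plate top 0.81 [241.5 192.3] [ 0.5611 -0.0183  0.    ]
plate top 0.48 [112.5 175.6] [0.6287 0.467  0.    ]
cover_knob scene 0.61 [241.6 197.7] [ 0.6136 -0.028   0.084 ]
cover_knob top 0.68 [242.8 175.2] [ 0.6063 -0.0237  0.084 ]
slug3_mid scene 0.65 [285.2 134.8] [ 0.3426 -0.099   0.035 ]
slug3_mid scene 0.51 [251.9 168.4] [ 0.5029 -0.0926  0.035 ]
slug3_mid scene 0.43 [218.2 127.7] [ 0.4633 -0.2738  0.035 ]
slug3_mid top 0.56 [261.4 206.8] [ 0.4994 -0.0906  0.035 ]
slug3_mid top 0.56 [261.2 252.4] [ 0.334  -0.0875  0.035 ]
slug3_mid top 0.19 [111.2 176.6] [0.6163 0.4608 0.035 ]
nut scene 0.74 [163.3  94.2] [ 0.4824 -0.5136  0.024 ]
nut scene 0.72 [274.5 255.9] [0.6624 0.138  0.024 ]
nut top 0.49 [198.6 169.4] [0.6444 0.1409 0.024 ]
punch scene 0.63 [162.8  95.5] [ 0.4873 -0.5107  0.024 ]
punch scene 0.59 [207.1 172.6] [ 0.5992 -0.1873  0.024 ]
punch top 0.45 [285.1 185.7] [ 0.58   -0.1802  0.024 ]
```

Run:
```python
import cv2
a=cv2.imread("pics/a_top.png")[140:270,170:340];b=cv2.imread("pics/a_scene.png")[110:280,170:350]
cv2.imwrite("pics/b1.png",cv2.resize(a,None,fx=4.5,fy=4.5,interpolation=cv2.INTER_CUBIC))
```

```text
(no output)
```

View pics/b1.png

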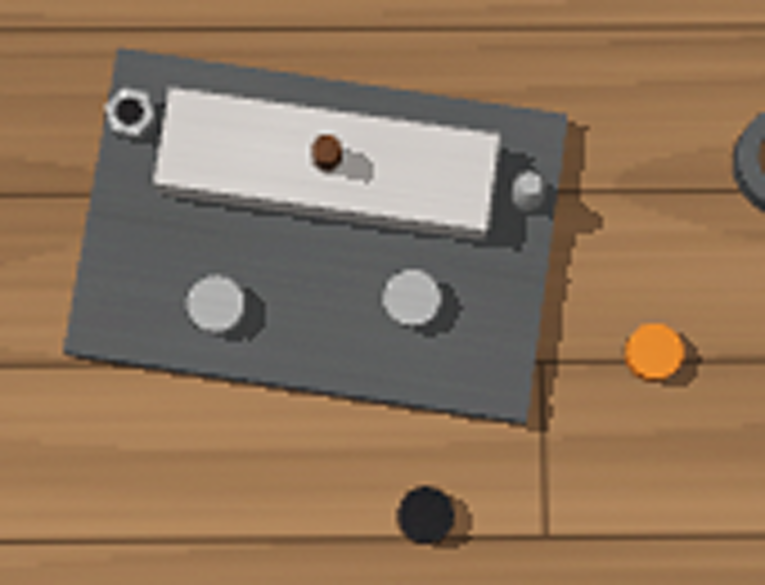

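The crop shows the cover with its brown knob at crop (326,152), and the two grey slugs on the apron at (215,303) and (411,297). The orange and black discs are off the plate.

Run:
```python
from h import *
f=lambda p:(170+(p[0]+.5)/4.5-.5,140+(p[1]+.5)/4.5-.5)
def quad(nm,ps,z):
    P=np.array([onz("top",f(p),z)[:2] for p in ps]); print(nm,P.round(4).tolist(),"c",P.mean(0).round(4))
    for i in range(4):
        d=P[(i+1)%4]-P[i]; print(np.linalg.norm(d).round(4),np.degrees(np.arctan2(d[1],d[0])).round(2))
quad("plate",[(120,48),(567,115),(527,418),(66,350)],.024)
quad("cover",[(168,88),(500,133),(486,234),(154,184)],.064)
for n,p,z in [("slugL",(215,303),.046),("slugR",(411,297),.046),("knobtop",(326,146),.098)]: print(n,onz("top",f(p),z).round(4))
# masks
optics.capture("top");optics.capture("scene")
for n,z in(("slug3_mid",.042),("plate",.024),("cover_knob",.064)):
  for c in("top","scene"):
    for r in finder.masks_of(n,c)[:4]: print(n,c,round(r['conf'],2),np.round(r['rect'],1),onz(c,r['rect'][:2],z).round(4), r['mask'].sum())
```

```text
plate [[0.7185, 0.1505], [0.6584, -0.2215], [0.4058, -0.1818], [0.4642, 0.191]] c [ 0.5617 -0.0155]
0.3769 -99.18
0.2556 171.06
0.3774 81.1
0.2575 -9.05
cover [[0.6722, 0.1067], [0.6329, -0.1618], [0.5496, -0.1487], [0.5925, 0.1173]] c [ 0.6118 -0.0216]
0.2714 -98.34
0.0843 171.04
0.2694 80.84
0.0805 -7.55
slugL [0.4982 0.0691 0.046 ]
slugR [ 0.5019 -0.0886  0.046 ]
knobtop [ 0.6143 -0.0211  0.098 ]
slug3_mid top 0.54 [264.3 255.3  15.8  11.3] [ 0.3232 -0.0981  0.042 ] 124
slug3_mid scene 0.72 [286.3 136.4  18.6  10.7] [ 0.349  -0.0895  0.042 ] 201
slug3_mid scene 0.63 [252.9 168.4  16.7  17.1] [ 0.504  -0.0874  0.042 ] 210
slug3_mid scene 0.62 [214.6 128.9  10.3  18.4] [ 0.4775 -0.2748  0.042 ] 152
plate top 0.6 [241.8 194.2 106.7  81.3] [ 0.549  -0.0194  0.024 ] 4794
plate scene 0.93 [261.3 207.1 147.  142.5] [0.5761 0.0115 0.024 ] 7254
cover_knob top 0.88 [243.1 176.6  76.3  31.1] [ 0.606  -0.0247  0.064 ] 1816
cover_knob scene 0.71 [245.1 207.2  83.2  86.5] [ 0.6216 -0.0081  0.064 ] 2924
```

Black (288,136) and orange (216,129) in the scene view are excluded because they are off the plate and the wrong colour. The targets are the knob on the cover, at about (0.614,-0.021), and the grey slugs at about (0.502,-0.089) and (0.498,0.069). I'll approach the knob with the jaws along the plate's x.

```bash
cat >> h.py <<'E'
def plan(target,yaw,n,nturn=None,st=None):
    """print tool-axis steps from the present pose to target (tool down)"""
    st=st or get_state(); p=st['tcp_pos']; R=Rn.from_euler('xyz',st['eef_rot'],degrees=True)
    Rt=Rn.from_euler('xyz',[180,0,yaw],degrees=True)
    rv=(R.inv()*Rt).as_rotvec(degrees=True); nturn=nturn or n
    print("now",p.round(4),st['eef_rot'].round(2),"turn",rv.round(2),"per",(rv/nturn).round(2))
    d=(np.array(target)-p)*1000/n
    for i in range(n):
        Ri=R*Rn.from_rotvec(rv*min(i,nturn)/nturn,degrees=True); print(Ri.inv().apply(d).round(1))
E
python3 - <<'E'
from h import *
plan([.614,-.021,.19],171,14,8)
E
```

```text
now [0.2813 0.6136 0.2266] [-180.      0.   -114.63] turn [-0.    0.   74.37] per [-0.   0.   9.3]
[ 31.3 -40.5   2.6]
[ 24.3 -45.    2.6]
[ 16.8 -48.4   2.6]
[  8.7 -50.4   2.6]
[  0.5 -51.2   2.6]
[ -7.8 -50.6   2.6]
[-15.9 -48.7   2.6]
[-23.5 -45.4   2.6]
[-30.6 -41.1   2.6]
[-30.6 -41.1   2.6]
[-30.6 -41.1   2.6]
[-30.6 -41.1   2.6]
[-30.6 -41.1   2.6]
[-30.6 -41.1   2.6]
```

```bash
python3 -m crank '[{"dx":31.3,"dy":-40.5,"dz":2.6,"wz":9.3},{"dx":24.3,"dy":-45,"dz":2.6,"wz":9.3},{"dx":16.8,"dy":-48.4,"dz":2.6,"wz":9.3},{"dx":8.7,"dy":-50.4,"dz":2.6,"wz":9.3},{"dx":0.5,"dy":-51.2,"dz":2.6,"wz":9.3},{"dx":-7.8,"dy":-50.6,"dz":2.6,"wz":9.3},{"dx":-15.9,"dy":-48.7,"dz":2.6,"wz":9.3},{"dx":-23.5,"dy":-45.4,"dz":2.6,"wz":9.3}]'
python3 -m crank '[{"dx":-30.6,"dy":-41.1,"dz":2.6},{"dx":-30.6,"dy":-41.1,"dz":2.6},{"dx":-30.6,"dy":-41.1,"dz":2.6},{"dx":-30.6,"dy":-41.1,"dz":2.6},{"dx":-30.6,"dy":-41.1,"dz":2.6},{"dx":-30.6,"dy":-41.1,"dz":2.6},{},{}]'
python3 - <<'E'
from h import *
st=get_state();im=optics.capture("wrist");cv2.imwrite("pics/c1.png",im)
C=cam("wrist",st);print(st['tcp_pos'],st['eef_rot'],st['time_s'])
for r in finder.place_of("cover_knob","wrist")[:2]: print(r['conf'],r['centre'],onz("wrist",r['centre'],.084,C))
print(proj("wrist",[.614,-.021,.084],C))
E
```

```text
[0.2812799  0.6135732  0.22656058] [-1.79999009e+02  3.11591599e-04 -1.14626977e+02] 1.15
[1123.77758366 -909.44016454]validation failed for argument at $[0]...
validation failed for argument at $[0]...
```

View pics/c1.png

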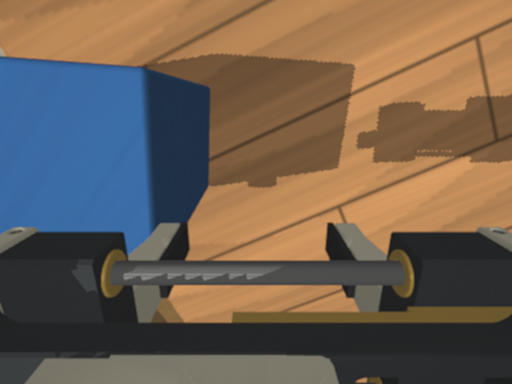

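Both move calls were refused, so the arm has not moved. The rows probably need every key, so I'll test with one full row.

```bash
python3 -m crank '[{"dx":31.3,"dy":-40.5,"dz":2.6,"wx":0,"wy":0,"wz":9.3,"hand":100}]'
```

```text
time_s: 1.38
tcp_pos: [0.3043, 0.5697, 0.2231]
eef_rot: [-180.0, -0.0, -123.9]
contact_force: [1.3, -0.5, -0.2]
gripper_width: 0.088
```

```bash
python3 -m crank '[{"dx":24.3,"dy":-45,"dz":2.6,"wx":0,"wy":0,"wz":9.3,"hand":100},{"dx":16.8,"dy":-48.4,"dz":2.6,"wx":0,"wy":0,"wz":9.3,"hand":100},{"dx":8.7,"dy":-50.4,"dz":2.6,"wx":0,"wy":0,"wz":9.3,"hand":100},{"dx":0.5,"dy":-51.2,"dz":2.6,"wx":0,"wy":0,"wz":9.3,"hand":100},{"dx":-7.8,"dy":-50.6,"dz":2.6,"wx":0,"wy":0,"wz":9.3,"hand":100},{"dx":-15.9,"dy":-48.7,"dz":2.6,"wx":0,"wy":0,"wz":9.3,"hand":100},{"dx":-23.5,"dy":-45.4,"dz":2.6,"wx":0,"wy":0,"wz":9.3,"hand":100}]'
python3 -m crank '[{"dx":-30.6,"dy":-41.1,"dz":2.6,"wx":0,"wy":0,"wz":0,"hand":100},{"dx":-30.6,"dy":-41.1,"dz":2.6,"wx":0,"wy":0,"wz":0,"hand":100},{"dx":-30.6,"dy":-41.1,"dz":2.6,"wx":0,"wy":0,"wz":0,"hand":100},{"dx":-30.6,"dy":-41.1,"dz":2.6,"wx":0,"wy":0,"wz":0,"hand":100},{"dx":-30.6,"dy":-41.1,"dz":2.6,"wx":0,"wy":0,"wz":0,"hand":100},{"dx":-30.6,"dy":-41.1,"dz":2.6,"wx":0,"wy":0,"wz":0,"hand":100},{"dx":0,"dy":0,"dz":0,"wx":0,"wy":0,"wz":0,"hand":100},{"dx":0,"dy":0,"dz":0,"wx":0,"wy":0,"wz":0,"hand":100}]'
python3 - <<'E'
from h import *
st=get_state();im=optics.capture("wrist");cv2.imwrite("pics/c2.png",im)
C=cam("wrist",st);print(st['tcp_pos'],st['eef_rot'],st['time_s'])
for r in finder.place_of("cover_knob","wrist")[:2]: print(r['conf'],r['centre'],onz("wrist",r['centre'],.084,C))
print(proj("wrist",[.614,-.021,.084],C))
E
```

```text
time_s: 2.25
tcp_pos: [0.4719, 0.2495, 0.206]
eef_rot: [180.0, 0.0, 170.7]
contact_force: [0.4, 0.5, -0.2]
gripper_width: 0.0874
time_s: 3.25
tcp_pos: [0.6138, -0.0217, 0.1899]
eef_rot: [-180.0, -0.0, 170.9]
contact_force: [-0.7, -0.3, 0.3]
gripper_width: 0.088
[ 0.61381018 -0.02169295  0.18994224] [-1.79997442e+02 -2.44187789e-02  1.70918427e+02] 3.25
0.95 [255.5, 185.0] [ 0.61341933 -0.02335951  0.084     ]
0.73 [358.7, 231.9] [0.51341859 0.04548207 0.084     ]
[255.30486646 187.29778113]
```

View pics/c2.png

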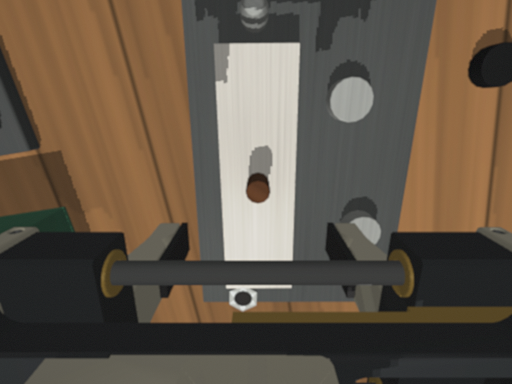

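The wrist view shows the knob at (258,188), centred between the jaws, with the cover aligned to the tool. Now I descend.

```bash
python3 -m crank '[{"dx":0,"dy":-1,"dz":40,"wx":0,"wy":0,"wz":0,"hand":100},{"dx":0,"dy":0,"dz":40,"wx":0,"wy":0,"wz":0,"hand":80},{"dx":0,"dy":0,"dz":25,"wx":0,"wy":0,"wz":0,"hand":60},{"dx":0,"dy":0,"dz":14,"wx":0,"wy":0,"wz":0,"hand":60},{"dx":0,"dy":0,"dz":0,"wx":0,"wy":0,"wz":0,"hand":60}]' 30
python3 -m crank '[{"dx":0,"dy":0,"dz":0,"wx":0,"wy":0,"wz":0,"hand":0},{"dx":0,"dy":0,"dz":0,"wx":0,"wy":0,"wz":0,"hand":0},{"dx":0,"dy":0,"dz":0,"wx":0,"wy":0,"wz":0,"hand":0},{"dx":0,"dy":0,"dz":0,"wx":0,"wy":0,"wz":0,"hand":0},{"dx":0,"dy":0,"dz":0,"wx":0,"wy":0,"wz":0,"hand":0}]' 30
```

```text
time_s: 3.98
tcp_pos: [0.6134, -0.0218, 0.0708]
eef_rot: [-180.0, -0.1, 171.0]
contact_force: [-0.5, -0.6, -0.0]
gripper_width: 0.0553
time_s: 4.6
tcp_pos: [0.6138, -0.0224, 0.0717]
eef_rot: [180.0, 0.0, 171.0]
contact_force: [-2.2, 1.0, 5.5]
gripper_width: 0.0235
```

```bash
python3 -m crank '[{"dx":0,"dy":0,"dz":-8,"wx":0,"wy":0,"wz":0,"hand":0},{"dx":0,"dy":0,"dz":-16,"wx":0,"wy":0,"wz":0,"hand":0},{"dx":0,"dy":0,"dz":-24,"wx":0,"wy":0,"wz":0,"hand":0},{"dx":0,"dy":0,"dz":-26,"wx":0,"wy":0,"wz":0,"hand":0},{"dx":0,"dy":0,"dz":-18,"wx":0,"wy":0,"wz":0,"hand":0},{"dx":0,"dy":0,"dz":-8,"wx":0,"wy":0,"wz":0,"hand":0},{"dx":0,"dy":0,"dz":0,"wx":0,"wy":0,"wz":0,"hand":0}]'
python3 - <<'E'
from h import *
print(get_state()['gripper_width'],get_state()['time_s'])
im=optics.capture("scene");cv2.imwrite("pics/d1.png",cv2.resize(im[90:300,150:370],None,fx=2.7,fy=2.7,interpolation=cv2.INTER_CUBIC))
plan([.47,.405,.172],180,12)
E
```

```text
time_s: 5.48
tcp_pos: [0.6139, -0.0224, 0.1717]
eef_rot: [180.0, 0.0, 171.0]
contact_force: [-0.5, 0.3, -3.5]
gripper_width: 0.023
0.023040757767554643 5.475
now [ 0.6135 -0.0224  0.1709] [ 1.7999e+02 -3.0000e-02  1.7096e+02] turn [ 0.01 -0.03 -9.04] per [ 0.   -0.   -0.75]
[17.4 33.3 -0.1]
[17.  33.5 -0.1]
[16.5 33.7 -0.1]
[16.1 34.  -0.1]
[15.6 34.2 -0.1]
[15.2 34.4 -0.1]
[14.7 34.6 -0.1]
[14.3 34.8 -0.1]
[13.8 34.9 -0.1]
[13.4 35.1 -0.1]
[12.9 35.3 -0.1]
[12.4 35.5 -0.1]
```

View pics/d1.png

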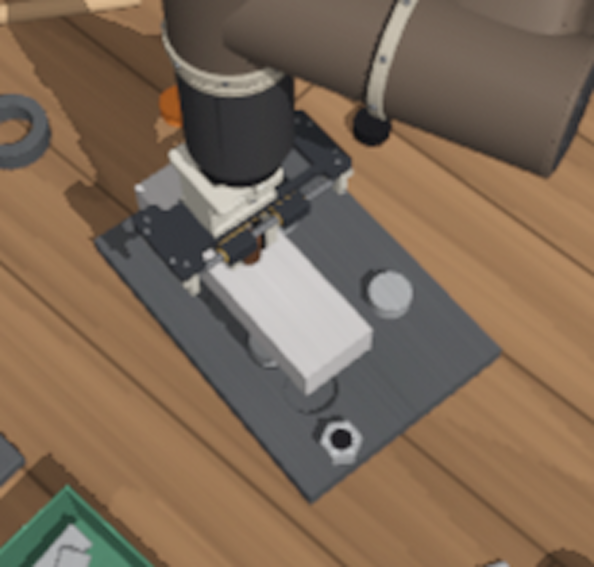

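The cover is lifted level. Below it, pocket 3 at crop (310,395) looks empty and a slug shows in pocket 2 at (265,350).

```bash
python3 -m crank '[{"dx":8.7,"dy":16.6,"dz":0,"wx":0,"wy":0,"wz":0,"hand":0},{"dx":17.4,"dy":33.3,"dz":0,"wx":0,"wy":0,"wz":-1,"hand":0},{"dx":16.8,"dy":33.5,"dz":0,"wx":0,"wy":0,"wz":-1,"hand":0},{"dx":16.2,"dy":33.8,"dz":0,"wx":0,"wy":0,"wz":-1,"hand":0},{"dx":15.6,"dy":34.2,"dz":0,"wx":0,"wy":0,"wz":-1,"hand":0},{"dx":15,"dy":34.5,"dz":0,"wx":0,"wy":0,"wz":-1,"hand":0},{"dx":14.5,"dy":34.7,"dz":0,"wx":0,"wy":0,"wz":-1,"hand":0},{"dx":14,"dy":34.9,"dz":0,"wx":0,"wy":0,"wz":-1,"hand":0},{"dx":13.4,"dy":35.1,"dz":0,"wx":0,"wy":0,"wz":-1,"hand":0},{"dx":12.8,"dy":35.3,"dz":0,"wx":0,"wy":0,"wz":-1,"hand":0}]'
python3 -m crank '[{"dx":12.3,"dy":35.4,"dz":0,"wx":0,"wy":0,"wz":0,"hand":0},{"dx":12.3,"dy":35.4,"dz":0,"wx":0,"wy":0,"wz":0,"hand":0},{"dx":6,"dy":17,"dz":0,"wx":0,"wy":0,"wz":0,"hand":0},{"dx":0,"dy":0,"dz":0,"wx":0,"wy":0,"wz":0,"hand":0}]'
python3 - <<'E'
from h import *
im=optics.capture("top");cv2.imwrite("pics/d2.png",cv2.resize(im[120:260,130:310],None,fx=4.2,fy=4.2,interpolation=cv2.INTER_CUBIC))
E
```

```text
time_s: 6.78
tcp_pos: [0.4982, 0.317, 0.1704]
eef_rot: [-180.0, -0.1, -180.0]
contact_force: [0.0, 0.2, -4.3]
gripper_width: 0.0235
time_s: 7.28
tcp_pos: [0.468, 0.4044, 0.1703]
eef_rot: [-179.9, -0.0, -179.9]
contact_force: [0.8, -1.3, -4.5]
gripper_width: 0.0234
```

View pics/d2.png

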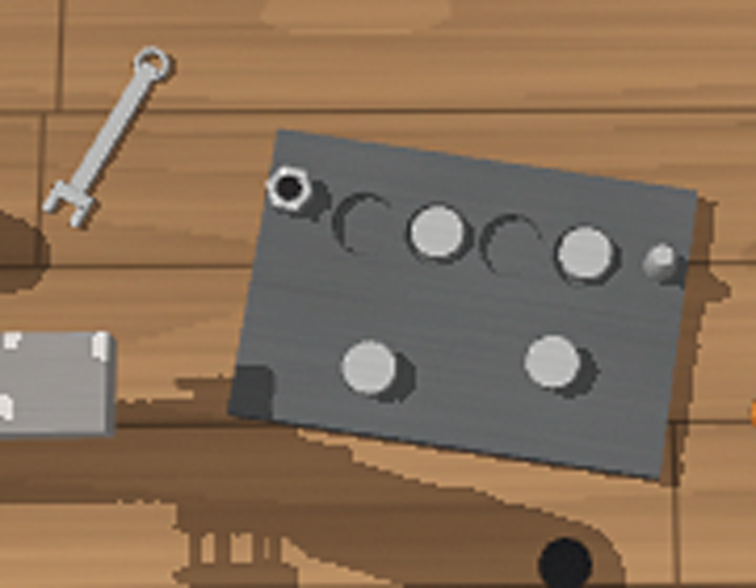

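Pockets 1 (crop 515,245) and 3 (367,225) are empty, and 0 and 2 are filled. Now I lower the cover.

```bash
python3 -m crank '[{"dx":0,"dy":0,"dz":15,"wx":0,"wy":0,"wz":0,"hand":0},{"dx":0,"dy":0,"dz":30,"wx":0,"wy":0,"wz":0,"hand":0},{"dx":0,"dy":0,"dz":30,"wx":0,"wy":0,"wz":0,"hand":0},{"dx":0,"dy":0,"dz":22,"wx":0,"wy":0,"wz":0,"hand":0},{"dx":0,"dy":0,"dz":12,"wx":0,"wy":0,"wz":0,"hand":0},{"dx":0,"dy":0,"dz":6,"wx":0,"wy":0,"wz":0,"hand":0},{"dx":0,"dy":0,"dz":3,"wx":0,"wy":0,"wz":0,"hand":0},{"dx":0,"dy":0,"dz":0,"wx":0,"wy":0,"wz":0,"hand":0}]'
python3 -m crank '[{"dx":0,"dy":0,"dz":1.5,"wx":0,"wy":0,"wz":0,"hand":0},{"dx":0,"dy":0,"dz":1,"wx":0,"wy":0,"wz":0,"hand":0},{"dx":0,"dy":0,"dz":0,"wx":0,"wy":0,"wz":0,"hand":0}]'
```

```text
time_s: 8.32
tcp_pos: [0.4693, 0.4037, 0.0536]
eef_rot: [180.0, 0.0, 180.0]
contact_force: [0.2, -0.2, -3.5]
gripper_width: 0.0234
time_s: 8.7
tcp_pos: [0.469, 0.4035, 0.0507]
eef_rot: [180.0, 0.0, 180.0]
contact_force: [0.4, -1.3, -4.3]
gripper_width: 0.0232
```

```bash
python3 -m crank '[{"dx":0,"dy":0,"dz":1.5,"wx":0,"wy":0,"wz":0,"hand":0},{"dx":0,"dy":0,"dz":1,"wx":0,"wy":0,"wz":0,"hand":0},{"dx":0,"dy":0,"dz":0,"wx":0,"wy":0,"wz":0,"hand":0}]'
```

```text
time_s: 9.07
tcp_pos: [0.469, 0.4033, 0.048]
eef_rot: [-180.0, -0.0, 180.0]
contact_force: [-0.7, 0.2, -3.3]
gripper_width: 0.0232
```

```bash
python3 -m crank '[{"dx":0,"dy":0,"dz":0.8,"wx":0,"wy":0,"wz":0,"hand":0},{"dx":0,"dy":0,"dz":0,"wx":0,"wy":0,"wz":0,"hand":0}]'
```

```text
time_s: 9.32
tcp_pos: [0.4692, 0.4035, 0.0478]
eef_rot: [180.0, 0.0, 180.0]
contact_force: [-1.0, -0.7, 1.3]
gripper_width: 0.0231
```

The force has gone from -3.5 to +1.3, so the cover is resting on the bench. Releasing.

```bash
python3 -m crank '[{"dx":0,"dy":0,"dz":0,"wx":0,"wy":0,"wz":0,"hand":45},{"dx":0,"dy":0,"dz":0,"wx":0,"wy":0,"wz":0,"hand":60},{"dx":0,"dy":0,"dz":0,"wx":0,"wy":0,"wz":0,"hand":70},{"dx":0,"dy":0,"dz":-20,"wx":0,"wy":0,"wz":0,"hand":70},{"dx":0,"dy":0,"dz":-50,"wx":0,"wy":0,"wz":0,"hand":70},{"dx":0,"dy":0,"dz":-50,"wx":0,"wy":0,"wz":0,"hand":70},{"dx":0,"dy":0,"dz":0,"wx":0,"wy":0,"wz":0,"hand":80}]'
python3 - <<'E'
from h import *
im=optics.capture("scene");cv2.imwrite("pics/e1.png",cv2.resize(im[90:384,180:450],None,fx=2,fy=2,interpolation=cv2.INTER_CUBIC))
plan([.505,.04,.19],171,9)
E
```

```text
time_s: 10.2
tcp_pos: [0.4709, 0.4056, 0.1723]
eef_rot: [179.6, 0.3, -180.0]
contact_force: [-0.5, 0.7, -0.1]
gripper_width: 0.0665
now [0.4698 0.4045 0.1697] [1.7977e+02 1.5000e-01 1.7998e+02] turn [0.24 0.13 8.98] per [0.03 0.01 1.  ]
[ -3.9 -40.5  -2.4]
[ -4.6 -40.4  -2.4]
[ -5.3 -40.3  -2.4]
[ -6.  -40.2  -2.4]
[ -6.7 -40.1  -2.3]
[ -7.4 -40.   -2.3]
[ -8.1 -39.9  -2.3]
[ -8.8 -39.7  -2.3]
[ -9.5 -39.6  -2.3]
```

View pics/e1.png

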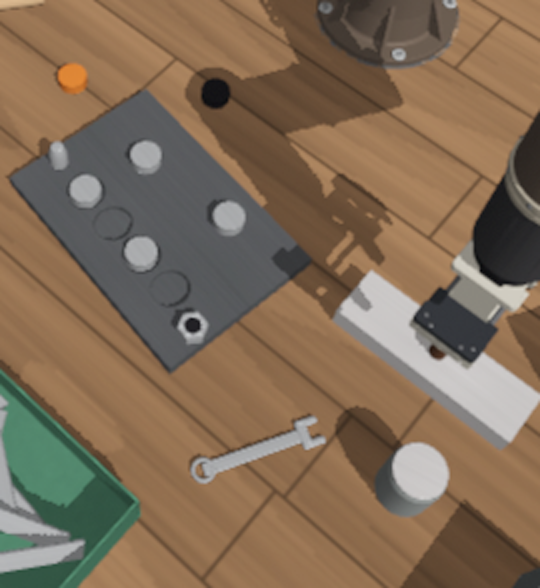

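The cover stands upright on the clear bench. Next I move over the plate for a wrist view.

Run:
```python
from h import *
plan([.56,-.0,.19],171,10)
```

```text
now [0.4698 0.4045 0.1697] [1.7977e+02 1.5000e-01 1.7998e+02] turn [0.24 0.13 8.98] per [0.02 0.01 0.9 ]
[ -9.  -40.4  -2.2]
[ -9.7 -40.3  -2.2]
[-10.3 -40.1  -2.1]
[-10.9 -40.   -2.1]
[-11.6 -39.8  -2.1]
[-12.2 -39.6  -2.1]
[-12.8 -39.4  -2.1]
[-13.4 -39.2  -2.1]
[-14.  -39.   -2.1]
[-14.6 -38.8  -2. ]
```

```bash
python3 -m crank '[{"dx":-9,"dy":-40.4,"dz":-2,"wx":0,"wy":0,"wz":0.9,"hand":80},{"dx":-9.7,"dy":-40.3,"dz":-2,"wx":0,"wy":0,"wz":0.9,"hand":80},{"dx":-10.3,"dy":-40.1,"dz":-2,"wx":0,"wy":0,"wz":0.9,"hand":80},{"dx":-10.9,"dy":-40,"dz":-2,"wx":0,"wy":0,"wz":0.9,"hand":80},{"dx":-11.6,"dy":-39.8,"dz":-2,"wx":0,"wy":0,"wz":0.9,"hand":80},{"dx":-12.2,"dy":-39.6,"dz":-2,"wx":0,"wy":0,"wz":0.9,"hand":80},{"dx":-12.8,"dy":-39.4,"dz":-2,"wx":0,"wy":0,"wz":0.9,"hand":80},{"dx":-13.4,"dy":-39.2,"dz":-2,"wx":0,"wy":0,"wz":0.9,"hand":80},{"dx":-14,"dy":-39,"dz":-2,"wx":0,"wy":0,"wz":0.9,"hand":80},{"dx":-14.6,"dy":-38.8,"dz":-2,"wx":0,"wy":0,"wz":0.9,"hand":80}]'
python3 -m crank '[{"dx":0,"dy":0,"dz":0,"wx":0,"wy":0,"wz":0,"hand":100},{"dx":0,"dy":0,"dz":0,"wx":0,"wy":0,"wz":0,"hand":100}]'
python3 - <<'E'
from h import *
st=get_state();im=optics.capture("wrist");cv2.imwrite("pics/f1.png",cv2.resize(im,None,fx=1.5,fy=1.5,interpolation=cv2.INTER_CUBIC));cv2.imwrite("pics/f1raw.png",im)
C=cam("wrist",st);print(st['tcp_pos'],st['eef_rot'],st['time_s'])
for r in finder.masks_of("slug3_mid","wrist"): print(round(r['conf'],2),np.round(r['rect'],1),onz("wrist",r['rect'][:2],.042,C).round(4))
for n in("slug3_mid","plate_hole1","plate_hole3"):
  for r in finder.place_of(n,"wrist")[:6]: print(n,round(r['conf'],2),np.round(r['centre'],1),onz("wrist",r['centre'],.024 if 'hole' in n else .035,C).round(4))
np.save("f1C.npy",np.c_[C[0],C[1],C[2]])
E
```

```text
time_s: 11.5
tcp_pos: [0.5587, -0.0024, 0.1862]
eef_rot: [-180.0, -0.1, 170.9]
contact_force: [-0.5, 0.6, 0.9]
gripper_width: 0.0699
time_s: 11.75
tcp_pos: [0.5587, -0.0012, 0.1864]
eef_rot: [-180.0, -0.1, 170.9]
contact_force: [0.4, -0.3, -0.5]
gripper_width: 0.0841
[ 0.55867631 -0.001168    0.18638028] [-1.79972867e+02 -8.33174405e-02  1.70926927e+02] 11.75
0.97 [296.4  86.9  45.9  43. ] [ 0.5015 -0.0893  0.042 ]
0.95 [451.   52.5  56.7  47.5] [ 0.345  -0.0971  0.042 ]
0.24 [252.3 150.4 260.  300.8] [ 0.5573 -0.0314  0.042 ]
slug3_mid 0.79 [446.9  52.2] [ 0.3446 -0.0984  0.035 ]
plate_hole1 0.93 [204.3 134.2] [ 0.6096 -0.0556  0.024 ]
plate_hole3 0.93 [204.3 134.2] [ 0.6096 -0.0556  0.024 ]
```

View pics/f1.png

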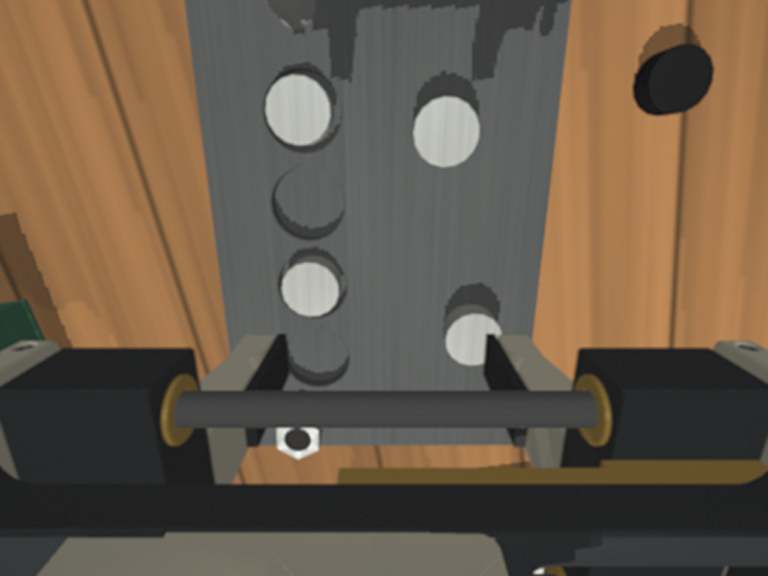

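The wrist view (x1.5) shows seated slugs at (299,110) and (310,289), empty pockets at (309,201) and (319,352), and the spare slugs at (446,132) and (473,338). I'll overlay the fitted model to refine it.

```bash
cat >> h.py <<'E'
A=np.radians(-9.0); PC=np.array([.5607,-.0147]); RX=np.array([[np.cos(A),-np.sin(A)],[np.sin(A),np.cos(A)]])
def p2w(x,y): return PC+RX@np.array([x,y])
def w2p(w): return RX.T@(np.asarray(w)[:2]-PC)
def circ(im,c,C,w,z,r,col,s):
    t=np.linspace(0,2*np.pi,60); pts=np.array([proj(c,[w[0]+r*np.cos(a),w[1]+r*np.sin(a),z],C) for a in t])
    cv2.polylines(im,[np.round(((pts+.5)*s-.5)*8).astype(np.int32)],True,col,1,cv2.LINE_AA,3)
def overlay(im,c,C,s,slugs):
    o=cv2.resize(im,None,fx=s,fy=s,interpolation=cv2.INTER_CUBIC)
    for y in(-.099,-.033,.033,.099): circ(o,c,C,p2w(.055,y),.024,.028,(0,0,255),s)
    for w,z in slugs: circ(o,c,C,w,z,.023,(0,255,0),s)
    return o
E
python3 - <<'E'
from h import *
im=cv2.imread("pics/f1raw.png");M=np.load("f1C.npy");C=(M[:,:3],M[:,3:6],M[:,6])
sl=[((.5015,-.0893),.046),((.498,.069),.046)]
cv2.imwrite("pics/f2.png",overlay(im,"wrist",C,2.5,sl)[0:680,350:950])
for w,_ in sl: print(w2p(w))
print(p2w(.055,-.033),p2w(.055,.099),proj("wrist",[*p2w(.055,-.033),.024],C))
E
```

```text
[-0.04680114 -0.08294247]
[-0.07502162  0.07286107]
[ 0.60986052 -0.05589761] [0.63050987 0.07447725] [204.00630324 133.97473601]
```

View pics/f2.png

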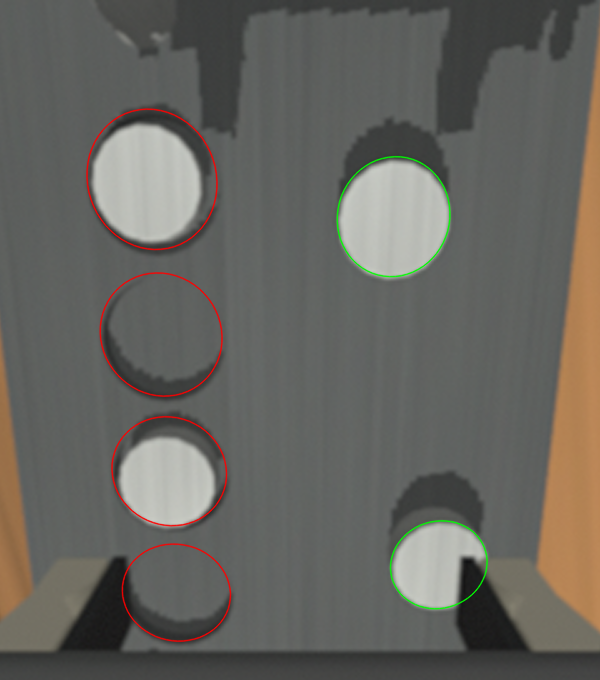

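The model fits all four pockets and both slugs to within about 1 mm. I'll grasp slug4 first.

Run:
```python
from h import *
plan([.498,.069,.11],171,3)
plan([.498,.069,.037],171,1)
```

```text
now [ 5.590e-01 -2.000e-04  1.872e-01] [-1.8000e+02 -1.0000e-02  1.7105e+02] turn [-0.   -0.01  0.05] per [-0.   -0.    0.02]
[23.7 19.6 25.8]
[23.7 19.6 25.8]
[23.7 19.6 25.7]
now [ 5.590e-01 -2.000e-04  1.872e-01] [-1.8000e+02 -1.0000e-02  1.7105e+02] turn [-0.   -0.01  0.05] per [-0.   -0.01  0.05]
[ 71.   58.9 150.3]
```

```bash
python3 -m crank '[{"dx":24,"dy":20,"dz":20,"wx":0,"wy":0,"wz":0,"hand":80},{"dx":24,"dy":20,"dz":28,"wx":0,"wy":0,"wz":0,"hand":80},{"dx":23,"dy":19,"dz":28,"wx":0,"wy":0,"wz":0,"hand":80},{"dx":0,"dy":0,"dz":35,"wx":0,"wy":0,"wz":0,"hand":80},{"dx":0,"dy":0,"dz":26,"wx":0,"wy":0,"wz":0,"hand":80},{"dx":0,"dy":0,"dz":12,"wx":0,"wy":0,"wz":0,"hand":75},{"dx":0,"dy":0,"dz":0,"wx":0,"wy":0,"wz":0,"hand":75},{"dx":0,"dy":0,"dz":0,"wx":0,"wy":0,"wz":0,"hand":75}]' 8
python3 - <<'E'
from h import *
st=get_state();im=optics.capture("wrist");C=cam("wrist",st);cv2.imwrite("pics/g1.png",overlay(im,"wrist",C,1.5,[((.498,.069),.046)]))
print(np.mean([get_state()['tcp_pos'] for _ in range(5)],0).round(4))
E
```

```text
time_s: 13.0
tcp_pos: [0.499, 0.0688, 0.0393]
eef_rot: [180.0, 0.1, 171.0]
contact_force: [0.3, -0.2, -0.1]
gripper_width: 0.0658
[0.4991 0.0688 0.0394]
```

View pics/g1.png

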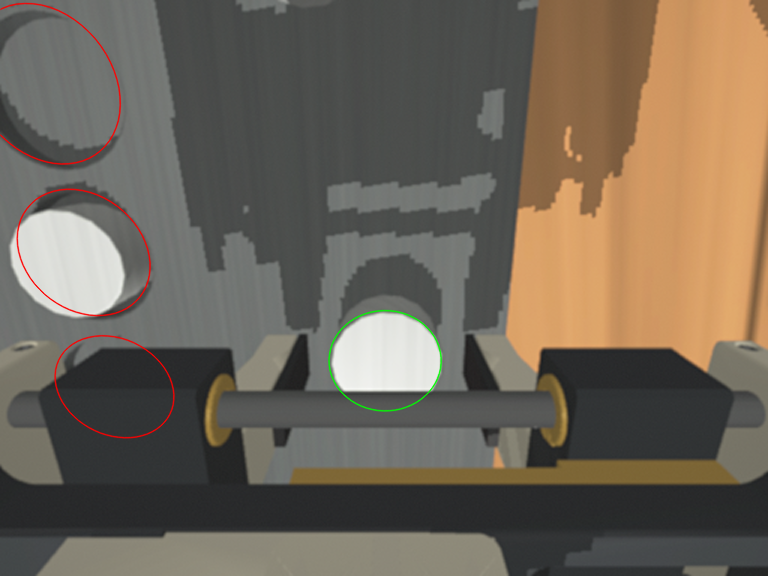

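The slug is centred between the pads (385,360) and the overlay matches. I lower 3 mm and close gently.

```bash
python3 -m crank '[{"dx":0,"dy":0,"dz":3,"wx":0,"wy":0,"wz":0,"hand":60},{"dx":0,"dy":0,"dz":0,"wx":0,"wy":0,"wz":0,"hand":50},{"dx":0,"dy":0,"dz":0,"wx":0,"wy":0,"wz":0,"hand":40},{"dx":0,"dy":0,"dz":0,"wx":0,"wy":0,"wz":0,"hand":40},{"dx":0,"dy":0,"dz":0,"wx":0,"wy":0,"wz":0,"hand":40}]' 8
python3 - <<'E'
from h import *
st=get_state();print(st['tcp_pos'],st['gripper_width'],st['eef_rot'],w2p(st['tcp_pos']))
plan([*p2w(.055,.099),st['tcp_pos'][2]],171,10)
E
```

```text
time_s: 13.68
tcp_pos: [0.4984, 0.0684, 0.0355]
eef_rot: [180.0, 0.0, 171.0]
contact_force: [0.1, 0.4, 2.7]
gripper_width: 0.0455
[0.49840062 0.06839196 0.03550856] 0.04550006030669798 [1.79998479e+02 1.12539487e-02 1.70978170e+02] [-0.07453082  0.07232319]
now [0.4984 0.0684 0.0355] [1.8000e+02 1.0000e-02 1.7098e+02] turn [ 0.    0.01 -0.02] per [ 0.  0. -0.]
[-13.    2.7   0. ]
[-13.    2.7   0. ]
[-13.    2.7   0. ]
[-13.    2.7   0. ]
[-13.    2.7   0. ]
[-13.    2.7   0. ]
[-13.    2.7   0. ]
[-13.    2.7   0. ]
[-13.    2.7   0. ]
[-13.    2.7   0. ]
```

```bash
python3 -m crank '[{"dx":-7,"dy":1.5,"dz":0,"wx":0,"wy":0,"wz":0,"hand":40},{"dx":-14,"dy":3,"dz":0,"wx":0,"wy":0,"wz":0,"hand":40},{"dx":-18,"dy":3.7,"dz":0,"wx":0,"wy":0,"wz":0,"hand":40},{"dx":-18,"dy":3.7,"dz":0,"wx":0,"wy":0,"wz":0,"hand":40},{"dx":-18,"dy":3.7,"dz":0,"wx":0,"wy":0,"wz":0,"hand":40},{"dx":-18,"dy":3.7,"dz":0,"wx":0,"wy":0,"wz":0,"hand":40},{"dx":-18,"dy":3.7,"dz":0,"wx":0,"wy":0,"wz":0,"hand":40},{"dx":-12,"dy":2.5,"dz":0,"wx":0,"wy":0,"wz":0,"hand":40},{"dx":-6.5,"dy":1.3,"dz":0,"wx":0,"wy":0,"wz":0,"hand":40},{"dx":0,"dy":0,"dz":0,"wx":0,"wy":0,"wz":0,"hand":40}]'
python3 -m crank '[{"dx":0,"dy":0,"dz":0,"wx":0,"wy":0,"wz":0,"hand":40}]'
python3 - <<'E'
from h import *
st=get_state();im=optics.capture("wrist");C=cam("wrist",st);cv2.imwrite("pics/g2.png",overlay(im,"wrist",C,1.5,[(p2w(.055,.099),.046)]))
print(w2p(st['tcp_pos']),st['gripper_width'],st['tcp_pos'][2])
C2=cam("scene");im=optics.capture("scene");cv2.imwrite("pics/g3.png",overlay(im,"scene",C2,3,[])[330:850,480:1080])
E
```

```text
time_s: 14.92
tcp_pos: [0.6303, 0.0745, 0.0346]
eef_rot: [-180.0, -0.0, 170.9]
contact_force: [-0.0, 0.4, -3.3]
gripper_width: 0.0456
time_s: 15.05
tcp_pos: [0.6297, 0.0745, 0.0348]
eef_rot: [-180.0, -0.1, 171.0]
contact_force: [0.6, 0.6, -3.7]
gripper_width: 0.0458
[0.05422574 0.09887368] 0.04575610572863901 0.034845339237925876
```

View pics/g2.png

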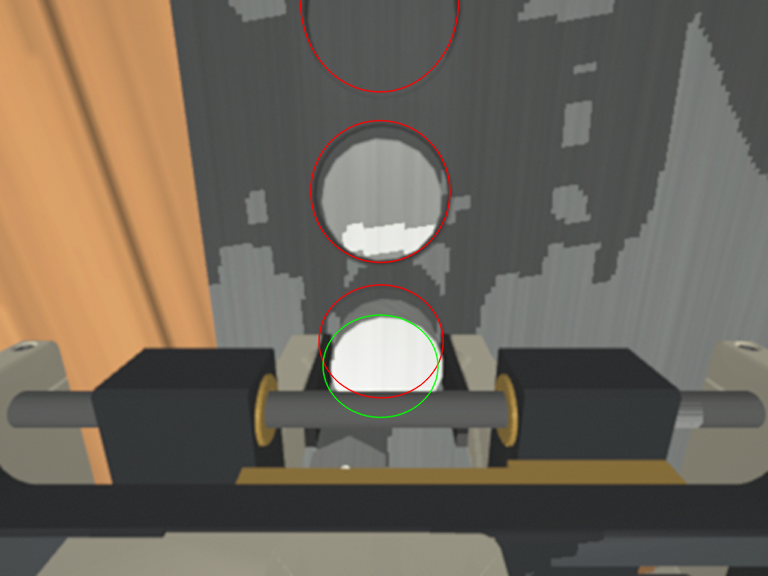

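View pics/g3.png

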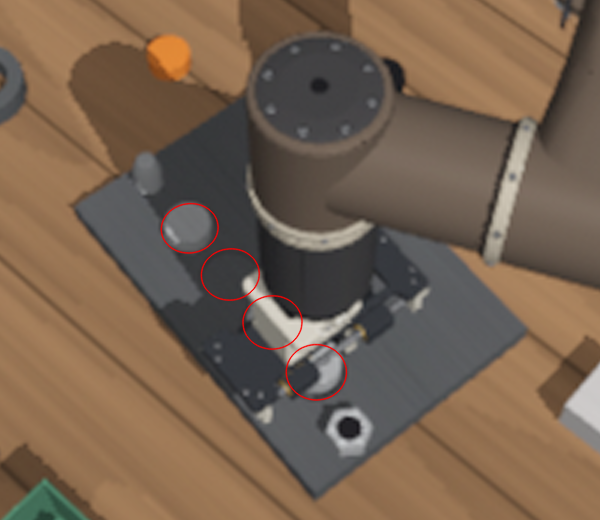

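The slug sits over pocket 3 within about 1–2 mm (wrist 385,355 against the red ring). I lower it into the pocket while held, then release.

```bash
python3 -m crank '[{"dx":-1,"dy":0,"dz":2,"wx":0,"wy":0,"wz":0,"hand":40},{"dx":0,"dy":0,"dz":3,"wx":0,"wy":0,"wz":0,"hand":40},{"dx":0,"dy":0,"dz":2,"wx":0,"wy":0,"wz":0,"hand":40},{"dx":0,"dy":0,"dz":0,"wx":0,"wy":0,"wz":0,"hand":40}]'
```

```text
time_s: 15.65
tcp_pos: [0.6312, 0.0743, 0.0281]
eef_rot: [-180.0, -0.0, 171.0]
contact_force: [0.3, 0.2, -2.6]
gripper_width: 0.0457
```

```bash
python3 -m crank '[{"dx":0,"dy":0,"dz":1.2,"wx":0,"wy":0,"wz":0,"hand":40},{"dx":0,"dy":0,"dz":0,"wx":0,"wy":0,"wz":0,"hand":56},{"dx":0,"dy":0,"dz":0,"wx":0,"wy":0,"wz":0,"hand":70},{"dx":0,"dy":0,"dz":0,"wx":0,"wy":0,"wz":0,"hand":80},{"dx":0,"dy":0,"dz":-20,"wx":0,"wy":0,"wz":0,"hand":80},{"dx":0,"dy":0,"dz":-50,"wx":0,"wy":0,"wz":0,"hand":80},{"dx":0,"dy":-10,"dz":-30,"wx":0,"wy":0,"wz":0,"hand":80},{"dx":20,"dy":-40,"dz":0,"wx":0,"wy":0,"wz":0,"hand":80},{"dx":30,"dy":-40,"dz":0,"wx":0,"wy":0,"wz":0,"hand":80},{"dx":0,"dy":0,"dz":0,"wx":0,"wy":0,"wz":0,"hand":80}]'
python3 - <<'E'
from h import *
st=get_state();im=optics.capture("wrist");C=cam("wrist",st);cv2.imwrite("pics/h1.png",overlay(im,"wrist",C,1.5,[((.5015,-.0893),.046),(p2w(.055,.099),.036)]))
print(w2p(st['tcp_pos']),st['gripper_width'],st['tcp_pos'][2],st['eef_rot'])
C2=cam("scene");im=optics.capture("scene");cv2.imwrite("pics/h2.png",overlay(im,"scene",C2,3,[(p2w(.055,.099),.036)])[330:850,480:1080])
plan([.5015,-.0893,.11],171,4)
E
```

```text
time_s: 16.9
tcp_pos: [0.5656, -0.0086, 0.1278]
eef_rot: [180.0, -0.0, 170.9]
contact_force: [1.2, -0.0, 0.6]
gripper_width: 0.07
[0.00383538 0.00681856] 0.06996349870551177 0.12776635754033874 [ 1.79983133e+02 -1.52526546e-02  1.70852854e+02]
now [ 0.5682 -0.0069  0.1279] [1.7997e+02 8.0000e-02 1.7094e+02] turn [ 0.03  0.08 -0.06] per [ 0.01  0.02 -0.01]
[ 13.2 -23.    4.5]
[ 13.2 -23.    4.5]
[ 13.2 -23.    4.5]
[ 13.2 -22.9   4.5]
```

View pics/h1.png

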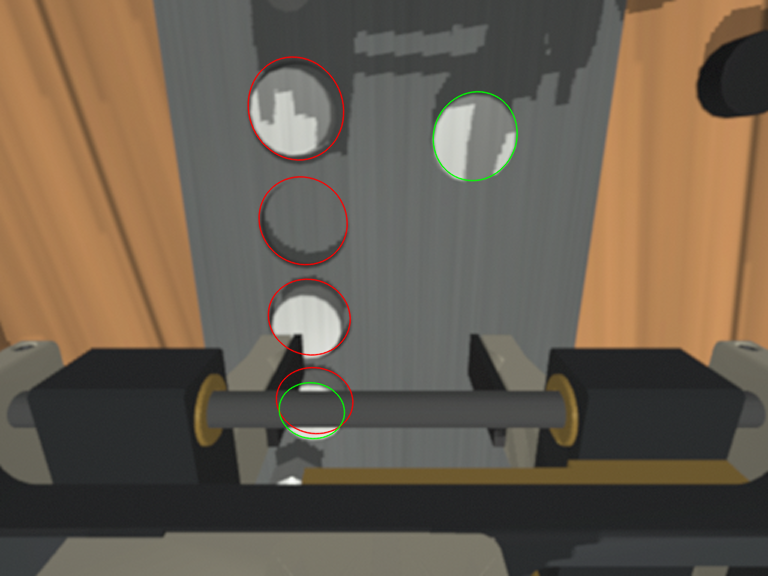

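View pics/h2.png

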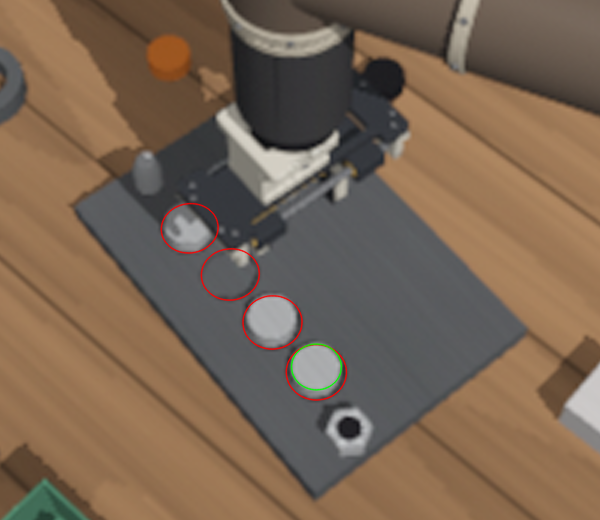

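Slug4 is seated flat in pocket 3 (scene crop 316,368) and the others are unmoved. Next, slug3.

```bash
python3 -m crank '[{"dx":9,"dy":-15,"dz":0,"wx":0,"wy":0,"wz":0,"hand":80},{"dx":18,"dy":-31,"dz":0,"wx":0,"wy":0,"wz":0,"hand":80},{"dx":18,"dy":-31,"dz":10,"wx":0,"wy":0,"wz":0,"hand":80},{"dx":8,"dy":-15,"dz":20,"wx":0,"wy":0,"wz":0,"hand":75},{"dx":0,"dy":0,"dz":30,"wx":0,"wy":0,"wz":0,"hand":75},{"dx":0,"dy":0,"dz":22,"wx":0,"wy":0,"wz":0,"hand":75},{"dx":0,"dy":0,"dz":6,"wx":0,"wy":0,"wz":0,"hand":75},{"dx":0,"dy":0,"dz":0,"wx":0,"wy":0,"wz":0,"hand":75},{"dx":0,"dy":0,"dz":0,"wx":0,"wy":0,"wz":0,"hand":75}]'
python3 - <<'E'
from h import *
st=get_state();im=optics.capture("wrist");C=cam("wrist",st);cv2.imwrite("pics/i1.png",overlay(im,"wrist",C,1.5,[((.5015,-.0893),.046)]))
print(st['tcp_pos'].round(4),st['gripper_width'],st['eef_rot'].round(2))
E
```

```text
time_s: 18.12
tcp_pos: [0.5018, -0.089, 0.04]
eef_rot: [180.0, 0.1, 171.0]
contact_force: [0.5, 0.0, 0.1]
gripper_width: 0.0656
[ 0.5018 -0.089   0.04  ] 0.06557740404172972 [1.7998e+02 7.0000e-02 1.7100e+02]
```

View pics/i1.png

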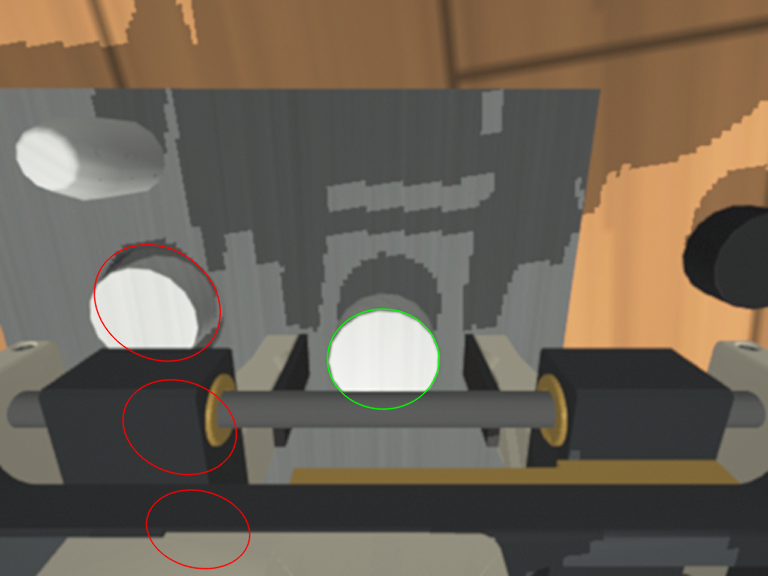

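The slug is centred between the pads (383,358). I lower 4.5 mm and close at 8 N.

```bash
python3 -m crank '[{"dx":0,"dy":0,"dz":4.5,"wx":0,"wy":0,"wz":0,"hand":60},{"dx":0,"dy":0,"dz":0,"wx":0,"wy":0,"wz":0,"hand":50},{"dx":0,"dy":0,"dz":0,"wx":0,"wy":0,"wz":0,"hand":40},{"dx":0,"dy":0,"dz":0,"wx":0,"wy":0,"wz":0,"hand":40},{"dx":0,"dy":0,"dz":0,"wx":0,"wy":0,"wz":0,"hand":40}]' 8
python3 - <<'E'
from h import *
st=get_state();p=w2p(st['tcp_pos']);print(st['gripper_width'],st['eef_rot'],p)
q=p2w(p[0],-.033)
plan([*q,st['tcp_pos'][2]],171,1)
plan([*p2w(.055,-.033),st['tcp_pos'][2]],171,1)
E
```

```text
time_s: 18.8
tcp_pos: [0.5013, -0.0892, 0.0347]
eef_rot: [180.0, 0.0, 171.0]
contact_force: [0.9, -0.6, -0.2]
gripper_width: 0.0458
0.04583554666600369 [1.79995341e+02 1.82321564e-02 1.70976920e+02] [-0.04702041 -0.08283797]
now [ 0.5013 -0.0892  0.0347] [1.8000e+02 2.0000e-02 1.7098e+02] turn [ 0.    0.02 -0.02] per [ 0.    0.02 -0.02]
[ 0.  49.8  0. ]
now [ 0.5013 -0.0892  0.0347] [1.8000e+02 2.0000e-02 1.7098e+02] turn [ 0.    0.02 -0.02] per [ 0.    0.02 -0.02]
[-102.    49.9    0. ]
```

```bash
python3 -m crank '[{"dx":0,"dy":8,"dz":0.3,"wx":0,"wy":0,"wz":0,"hand":40},{"dx":0,"dy":16,"dz":0,"wx":0,"wy":0,"wz":0,"hand":40},{"dx":-2,"dy":16,"dz":0,"wx":0,"wy":0,"wz":0,"hand":40},{"dx":-10,"dy":10,"dz":0,"wx":0,"wy":0,"wz":0,"hand":40},{"dx":-18,"dy":0,"dz":0,"wx":0,"wy":0,"wz":0,"hand":40},{"dx":-18,"dy":0,"dz":0,"wx":0,"wy":0,"wz":0,"hand":40},{"dx":-18,"dy":0,"dz":0,"wx":0,"wy":0,"wz":0,"hand":40},{"dx":-18,"dy":0,"dz":0,"wx":0,"wy":0,"wz":0,"hand":40},{"dx":-12,"dy":0,"dz":0,"wx":0,"wy":0,"wz":0,"hand":40},{"dx":-6,"dy":0,"dz":0,"wx":0,"wy":0,"wz":0,"hand":40}]'
python3 -m crank '[{"dx":0,"dy":0,"dz":0,"wx":0,"wy":0,"wz":0,"hand":40}]'
python3 - <<'E'
from h import *
st=get_state();im=optics.capture("wrist");C=cam("wrist",st);cv2.imwrite("pics/j1.png",overlay(im,"wrist",C,1.5,[(p2w(.055,-.033),.046)]))
print(w2p(st['tcp_pos']),st['gripper_width'],st['tcp_pos'][2])
E
```

```text
time_s: 20.05
tcp_pos: [0.6098, -0.0548, 0.0338]
eef_rot: [180.0, -0.0, 171.0]
contact_force: [0.1, 1.1, -1.7]
gripper_width: 0.0456
time_s: 20.18
tcp_pos: [0.6098, -0.0551, 0.0337]
eef_rot: [180.0, -0.0, 171.0]
contact_force: [0.2, 0.4, -2.7]
gripper_width: 0.0456
[ 0.05481158 -0.03220713] 0.04561287220831682 0.03369754831883834
```

View pics/j1.png

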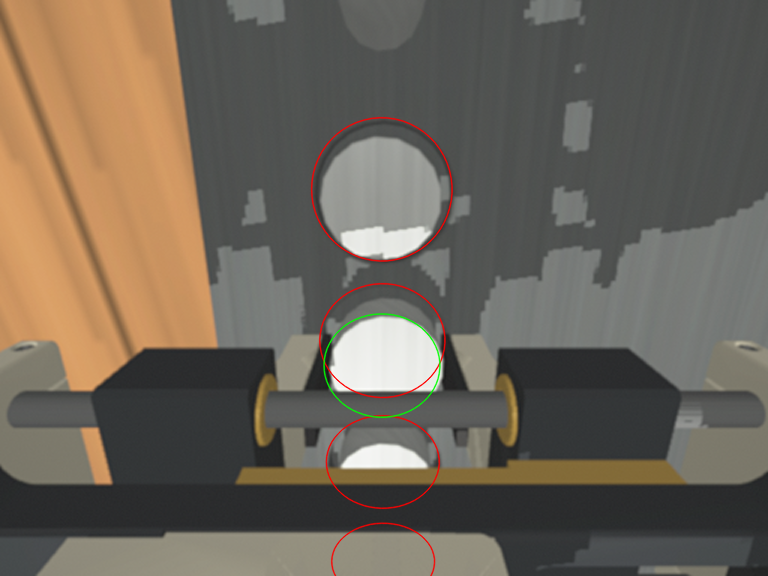

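The slug is over pocket 1 within 1 mm. I lower and release, retreat up, then check.

```bash
python3 -m crank '[{"dx":0,"dy":-0.6,"dz":2,"wx":0,"wy":0,"wz":0,"hand":40},{"dx":0,"dy":0,"dz":3,"wx":0,"wy":0,"wz":0,"hand":40},{"dx":0,"dy":0,"dz":1.5,"wx":0,"wy":0,"wz":0,"hand":40},{"dx":0,"dy":0,"dz":0,"wx":0,"wy":0,"wz":0,"hand":40},{"dx":0,"dy":0,"dz":0,"wx":0,"wy":0,"wz":0,"hand":56},{"dx":0,"dy":0,"dz":0,"wx":0,"wy":0,"wz":0,"hand":70},{"dx":0,"dy":0,"dz":0,"wx":0,"wy":0,"wz":0,"hand":80},{"dx":0,"dy":0,"dz":-20,"wx":0,"wy":0,"wz":0,"hand":80},{"dx":0,"dy":0,"dz":-50,"wx":0,"wy":0,"wz":0,"hand":80},{"dx":0,"dy":0,"dz":-50,"wx":0,"wy":0,"wz":0,"hand":80}]'
python3 -m crank '[{"dx":20,"dy":0,"dz":-20,"wx":0,"wy":0,"wz":0,"hand":80},{"dx":40,"dy":0,"dz":-30,"wx":0,"wy":0,"wz":0,"hand":80},{"dx":50,"dy":0,"dz":-20,"wx":0,"wy":0,"wz":0,"hand":80},{"dx":50,"dy":0,"dz":0,"wx":0,"wy":0,"wz":0,"hand":80},{"dx":20,"dy":0,"dz":0,"wx":0,"wy":0,"wz":0,"hand":80},{"dx":0,"dy":0,"dz":0,"wx":0,"wy":0,"wz":0,"hand":80},{"dx":0,"dy":0,"dz":0,"wx":0,"wy":0,"wz":0,"hand":80}]'
python3 - <<'E'
from h import *
S=[(p2w(.055,.099),.036),(p2w(.055,-.033),.036)]
im=optics.capture("scene");cv2.imwrite("pics/k1.png",overlay(im,"scene",cam("scene"),2.5,S)[250:800,400:1150])
im=optics.capture("top");cv2.imwrite("pics/k2.png",overlay(im,"top",cam("top"),3,S)[330:780,150:950])
st=get_state();im=optics.capture("wrist");cv2.imwrite("pics/k3.png",overlay(im,"wrist",cam("wrist",st),1.5,S))
E
```

```text
time_s: 21.48
tcp_pos: [0.6093, -0.0565, 0.1491]
eef_rot: [-180.0, -0.0, 171.0]
contact_force: [0.5, 0.3, 1.1]
gripper_width: 0.0699
time_s: 22.35
tcp_pos: [0.4328, -0.028, 0.2181]
eef_rot: [180.0, 0.0, 171.0]
contact_force: [-0.8, 0.2, -0.2]
gripper_width: 0.0702
```

View pics/k1.png

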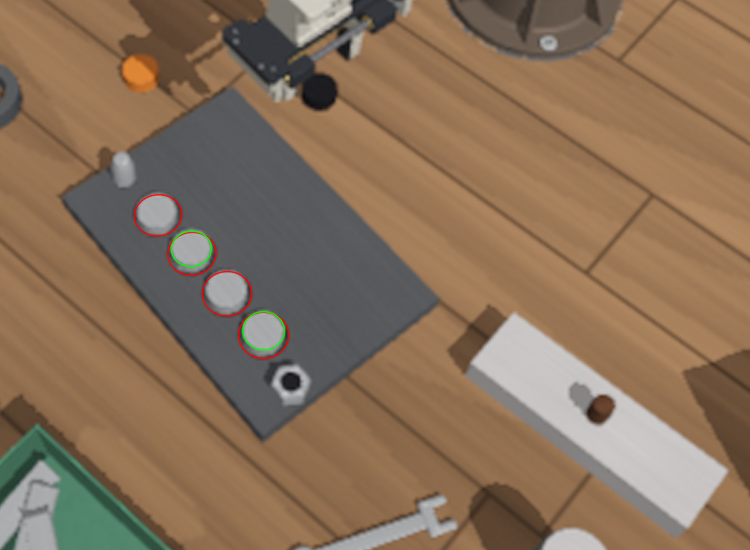

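View pics/k2.png

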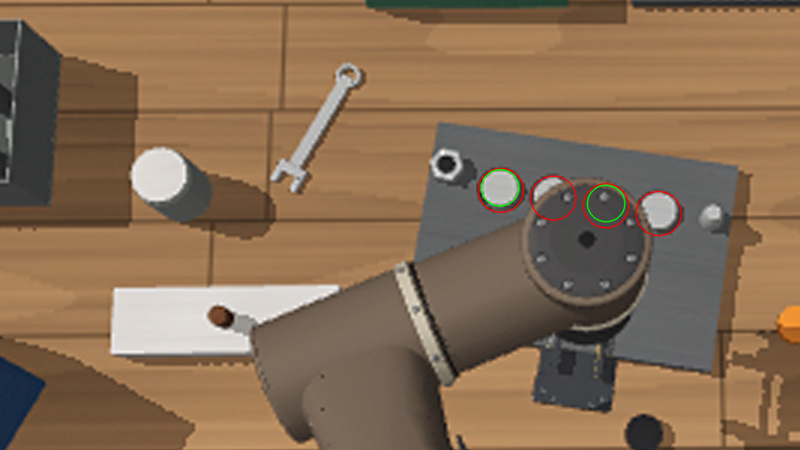

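View pics/k3.png

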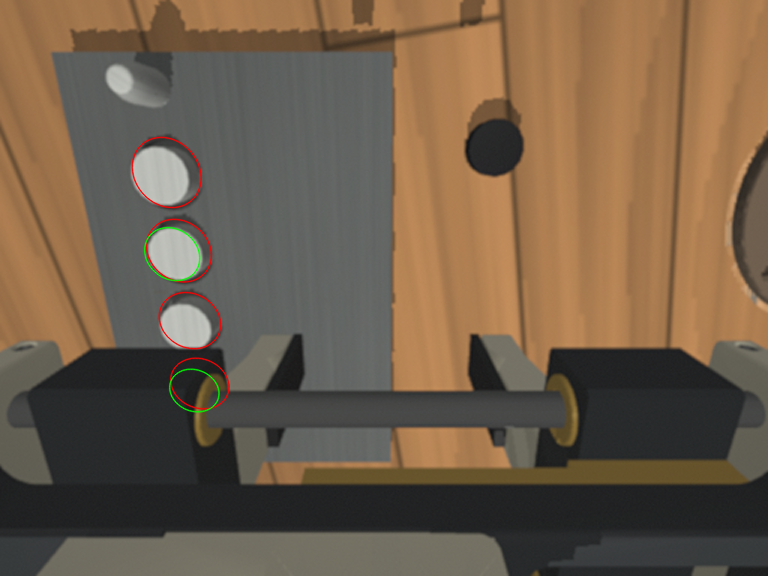

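All four slugs sit flat in their pockets: in the scene crop at (157,214), (192,250), (227,292) and (263,331), matching the seated-height rings. The cover is upright on the bench at (598,420), the nut and punch are in place, and the arm is clear.

```bash
python3 -c "
from plant import order
print(order.close_job())"
```

```text
the job is handed in; nothing more can be done
None
```

The job is done and handed in at about 22.5 s of the 70 s allowed; no verdict was reported.

- **Cover:** I lifted it straight up by its knob and lowered it until the force reading showed contact. It now stands upright on the clear bench left of the plate, with the knob at about x 0.47 m, y 0.40 m.
- **Slugs:** Pockets 1 and 3 turned out to be empty. I slid slug4 into pocket 3 and slug3 into pocket 1. Each was held lightly (8 N grip), kept level while it slid, then lowered into the pocket and released 1–3 mm above the floor.

**Last checks:**
- The scene view shows all four pockets filled. The two new slugs lie flat and match the outlines drawn for a seated slug. The cover is upright, and the nut and punch look where they were.
- In the wrist view the finger bar hid pocket 3, and in the top view the arm hid pocket 1, but both pockets show clearly in the scene view and in one of the other two.
- The hammer and collar were outside the final close crops, but the arm was never near them.
- The largest contact force I read was about 5.5 N, and no check failed. My first move calls were refused for missing row keys before anything moved.

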